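# Switch on the shell-craft bench

### The job

Switch on the craft bench at its power bar: with a fingertip press the red master rocker, then the lamp's rocker (next to the white plug), then the glue gun's rocker (next to the pink plug), each lightly on its white-dotted half until it snaps over and stays on. Leave the drill's rocker (orange plug) off, and do not lift, tip or shift the bead jar, snips, shell tray or glue gun.

Things in the scene. Friction and masses are not known exactly. Their poses are not given: they have to be found in the camera images.
- power_bar: aluminium bench power bar with black end caps, fixed, 278 mm long (y), 100 wide (x), top at 45 mm; origin on the bench under its middle; x points away from the robot. White plates 90 x 58 x 2 mm on top, 62 mm apart: red master rocker at y +93 mm (left end), three outlet modules in any order at +31, -31, -93. Rocker pivots at x -24 mm, along y. Grey duct 30 mm high along the far side
- lamp_outlet: outlet module of the bench lamp, on the bar: white plate with a black rocker on the robot's side and, 45 mm beyond its pivot line, a round white plug (36 mm across, top 24 mm above the bar's top) with white cord; origin at the bar's top (45 mm up), mid-plate; axes as the bar's
- gun_outlet: outlet module of the glue gun, on the bar: white plate with a black rocker on the robot's side and, 45 mm beyond its pivot line, a round pink plug (36 mm across, top 24 mm above the bar's top) with pink cord; origin at the bar's top (45 mm up), mid-plate; axes as the bar's
- drill_outlet: outlet module of the mini drill, on the bar: white plate with a black rocker on the robot's side and, 45 mm beyond its pivot line, a round orange plug (36 mm across, top 24 mm above the bar's top) with orange cord; origin at the bar's top (45 mm up), mid-plate; axes as the bar's
- master_switch (a joint): the red master rocker: dished cap 30 x 22 mm, long side along the bar's x, two 15 mm halves sloping down to the pivot line. Joint in rad: 0 = off (white-dotted half, nearer the robot, slopes 0.58 rad, its end 60 mm above the bench), 0.36 = on (slope 0.22, end at 55 mm). Starts off. Takes 2 N at its end; past 0.18 (end at 57 mm) it snaps over and stays on
- master_switch_dot (a point): press point of the red master rocker: centre of the white dot on the dotted half, 10.5 mm from the pivot line towards the robot, 4.5 mm from the cap's end; moves with the rocker: 57 mm above the bench when off, 54 when on (bezel at 49). A flat fingertip meets the cap's end first. Beyond on it is cushioned: the end gives 1.3 mm more at 5 N, 2.2 at 10 N, 3.6 at 20 N
- lamp_switch (a joint): the black lamp (white plug) rocker: same size, action and joint values as the red master rocker; starts off
- lamp_switch_dot (a point): press point of the black lamp (white plug) rocker: as on the master rocker
- gun_switch (a joint): the black glue gun (pink plug) rocker: same size, action and joint values as the red master rocker; starts off
- gun_switch_dot (a point): press point of the black glue gun (pink plug) rocker: as on the master rocker
- drill_switch (a joint): the black drill (orange plug) rocker: same size, action and joint values as the red master rocker; starts off
- drill_switch_dot (a point): press point of the black drill (orange plug) rocker: as on the master rocker
- bead_jar: bystander: clear jar of wooden beads, 68 mm across, 96 mm high, wooden lid 71 mm across; loose; origin under its middle; off the left end of the bar
- snips: bystander: pink thread snips lying flat, 115 x 32 x 8 mm; loose; origin on the bench under the middle, x along the blades; on the robot's side of the bar
- shell_tray: bystander: white plastic tray 120 x 190 x 55 mm of teal shell discs; loose; origin under its middle; beyond the bar
- glue_gun: bystander: pink hot-glue gun standing on its handle and wire stand, 195 mm long along its y (nozzle to -y), 137 mm high; loose; origin on its underside, on a sheet of cardboard 3 mm thick beyond the bar

How it is judged:
On the way, in this order (a step that is already met when the one before it is completed fails the run):
1. the red master rocker is on (value of joint master_switch above 0.3 rad), for 0.2 s.
2. the lamp's rocker is on (value of joint lamp_switch above 0.3 rad), for 0.2 s.
3. the glue gun's rocker is on (value of joint gun_switch above 0.3 rad), for 0.2 s.
At the end, for the whole second after the job is handed in: The master, lamp and glue gun rockers are all on (over 0.30 of 0.36 rad), the drill's rocker is off (under 0.06 rad), and the bead jar, snips, shell tray and glue gun stand within 15 mm of where they began, upright to within 0.2 rad and still (value of joint each of master_switch, lamp_switch, gun_switch above 0.3 rad and value of joint drill_switch below 0.06 rad and distance of each of bead_jar, snips, shell_tray, glue_gun from where it was at the start of the episode below 0.015 m and angle between each of bead_jar, snips, shell_tray, glue_gun's own z axis and vertical below 0.2 rad and linear speed of each of bead_jar, snips, shell_tray, glue_gun below 0.02 m/s); the robot touches nothing.
It fails at once if the lamp's rocker goes on before the master (value of joint lamp_switch above 0.2 rad and value of joint master_switch below 0.16 rad).
It fails at once if the glue gun's rocker goes on before the master or the lamp (value of joint gun_switch above 0.2 rad and value of joint any of master_switch, lamp_switch below 0.16 rad).
It fails at once if the drill's rocker is switched on (value of joint drill_switch above 0.2 rad).
It fails at once if the power bar, a rocker or a plug is pushed harder than 30 N (contact force between any of the fingers, the arm and power_bar above 30 N or contact force between any of the fingers, the arm and lamp_outlet above 30 N or contact force between any of the fingers, the arm and gun_outlet above 30 N or contact force between any of the fingers, the arm and drill_outlet above 30 N).
It fails at once if the bead jar, snips, shell tray or glue gun is shifted more than 15 mm, lifted or tipped (distance of any of bead_jar, snips, shell_tray, glue_gun from where it was at the start of the episode above 0.015 m or angle between any of bead_jar, snips, shell_tray, glue_gun's own z axis and vertical above 0.2 rad).
It also fails if it takes over 35 s, if anything falls off the work surface, if the arm or the gripper's body presses on something with over 40 N, if the wrist force passes 120 N, or if a joint passes its speed limit or range.

### The arm

A 6-joint arm with a two-finger parallel gripper is mounted at the origin on the work surface. World frame = base frame: x ahead of the robot, y to its left, z up, the work surface at z = 0. Lengths are in m, angles in rad, forces in N, time in s.
With the tool pointing down it reaches from about 0.275 to 0.875 m from the base axis. Payload 12.5 kg.
Tool frame: the origin (TCP) lies on the centre line of the jaws, within the pads' length; the fingertips stand 17 mm ahead of it and the grasp point (between the pads) lies 2 mm behind it; z points along the fingers, y is the line along which they close (so a half turn about z gives the same grasp; the last joint's range is limited). The gripper opens to 85 mm and grips with 20 to 120 N. Pads are 22 mm wide; open, the fingers measure 114 mm over their backs; the gripper's body (76 mm by 85 mm) begins 54 mm behind the grasp point. The pads swing forward as they close: fully open they stand 13 mm farther back than shut.
Start: joints at [1.171, 0.351, 1.652, -0, 1.139, -0.085], TCP at [0.17, 0.523, 0.248] pointing down, gripper open.
Joint ranges: [-2.75, 2.75], [-0.79, 2.1], [0.01, 2.65], [-1.57, 4.71], [0.07, 3.14], [-2.87, 2.87]. Speed limits (rad/s): [2.22, 2.22, 2.79, 3.14, 3.14, 3.14].

### API

Orientations are given as a unit quaternion [x, y, z, w].
In Python, from plant import monitor, grab_frame, camera_params, env gives the robot as it stands.
- The arm moves only by the tool jog_arm, never from a script. Its arguments are lists of equal length, an entry for each row: "jaw": the closure, from -1 (fully open) to 1 (shut); "offset": the shift along the world's x, y, z in mm, a list of three; "twist": the turn, a rotation vector about the world's x, y, z in rad, a list of three. In form: {"jaw": [jaw, ...], "offset": [[dx, dy, dz], ...], "twist": [[wx, wy, wz], ...]}. A call has 1 to 8 rows; each row is the pose to reach, as a shift and turn from the pose commanded when the call began; what a row does not reach only later rows make up. A row lasts 1/8 s, in which the tool goes at most 62.5 mm and 10.7 degrees, less where a joint would pass 70% of its speed; a pose out of reach is approached as far as the arm can. A call with a gripper value outside its range is refused whole. The fingers move at their own pace and stop on an object; the grip force is fixed at half the most. Time passes only in rows, so rows that repeat a pose let the fingers close. It gives the time, the measured TCP pose, the force, the opening and the grip force at its end, in the units of the state.
- monitor.get_obs(): the state, without advancing time (a new reading comes with each control period).
- grab_frame(name): name is "side" or "top"; returns the picture (480x640x3 uint8, red, green, blue); there is no depth.
- camera_params(name): a dict with "fx", "fy", "cx", "cy" (pixels), "rvec" (rotation vector, rad) and "tvec" (3), from world to camera coordinates, as OpenCV has them. Camera axes: x right, y down, z forward; pixel columns grow to the right and rows downward; lengths in m; the calibration is good to about 2 mm. A picture is of the moment at which its call begins. camera_params takes no time and is no camera call.
- env.hand_in(): hands the job in; it is judged then, once.
The state is a dict: "time_s": time; "joint_positions": joint angles; "dq": joint speeds; "tau": joint torques, N m; "position": TCP position; "tcp_rot": TCP orientation; "force": force on the tool from outside, world axes, zero at the start; "ft_torque": the same for the moment, N m; "width": opening from 0.0 (shut) to 1.0 (fully open); "grip_force": force on a finger pad.
Only numpy, scipy, OpenCV 4.12 (cv2) and the standard library are available. Lean on these libraries where they do the work, as an engineer would, in place of code of your own. Each camera call takes 0.05 s, during which the arm holds its last target. There are 200 camera calls.

## Working session

There is one attempt and no reset: what is moved stays moved. The work goes in short steps, Python scripts to look and compute and a tool call to move; the robot and the scene stay as the last step left them, time stands still between calls to the robot, and variables do not carry over. Pictures are saved under pics/ and viewed, at most 10 in all, crops included, and the job is handed in when it is done.

Besides the shell and the picture viewer there is one more tool, called after ">>>" as a command line: name --argument value ..., lists and objects as JSON in quotes. jog_arm: Moves the arm, as the interface text tells. Its arguments: {"type":"object","properties":{"jaw":{"type":"array","items":{"type":"number"}},"offset":{"type":"array","items":{"type":"array","items":{"type":"number"}}},"twist":{"type":"array","items":{"type":"array","items":{"type":"number"}}}},"required":["jaw","offset","twist"]}

```bash
mkdir -p pics
python3 - <<'E'
from plant import monitor, grab_frame, camera_params, env
import cv2
for n in("top","side"):
    cv2.imwrite(f"pics/{n}1.png",grab_frame(n)[:,:,::-1]); print(camera_params(n))
o=monitor.get_obs();print(o)
E
```

```text
{'fx': 560.6029606810831, 'fy': 560.6029606810831, 'cx': 316.83842017590575, 'cy': 240.8743564913338, 'rvec': array([ 2.14237634, -2.09870817,  0.20344522]), 'tvec': array([0.03863601, 0.5774802 , 0.84702108])}
{'fx': 525.3571791032635, 'fy': 525.3571791032635, 'cx': 332.9054608678174, 'cy': 235.32391704984659, 'rvec': array([ 0.04574547, -2.94842105,  1.05387037]), 'tvec': array([0.58737503, 0.01163015, 0.8530092 ])}
{'time_s': 0.1, 'joint_positions': array([ 1.17137645e+00,  3.51210651e-01,  1.65232783e+00,  5.32332855e-06,
        1.13910920e+00, -8.45939452e-02]), 'dq': array([ 1.46832341e-03, -1.31694919e-03, -1.67614730e-03, -8.89712332e-05,
       -6.33396536e-04,  5.11097386e-04]), 'tau': array([ 3.16513187e-04, -5.06837261e+01, -2.91873676e+01, -7.29063368e-05,
        2.72021680e-03,  1.96164471e-06]), 'position': array([0.17017485, 0.5227293 , 0.24780901]), 'tcp_rot': array([ 1.56764765e-01,  9.87635829e-01, -5.11560208e-04, -1.28765446e-04]), 'force': array([ 0.05546919, -0.40266   , -0.33211023]), 'ft_torque': array([-0.03959009,  0.0436817 ,  0.02676392]), 'grip_force': 0.0, 'width': 0.9954383087606026}
```

View pics/top1.png

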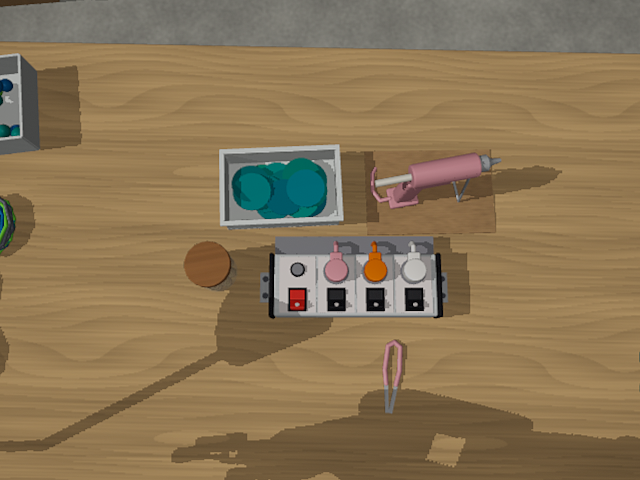

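View pics/side1.png

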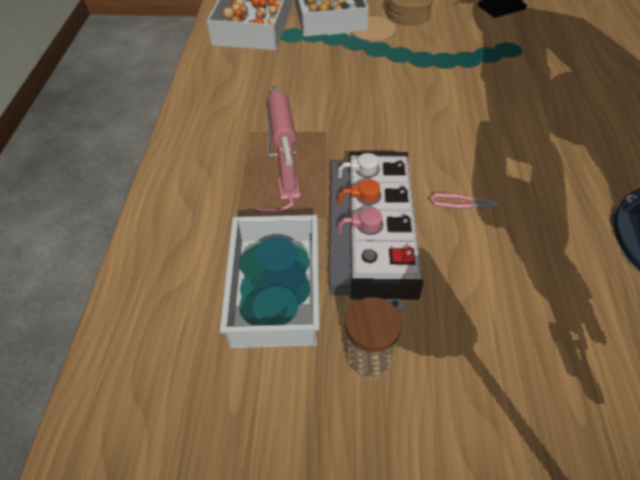

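The top view shows, left to right: master (red, 297,299), glue gun/pink (336,299), drill/orange (375,299), lamp/white (414,299). The side view agrees, and the snips lie at about (393,375) in the top view, clear of the bar. Next I measure the rockers and dots.

```bash
cat > h.py <<'E'
from plant import camera_params
import numpy as np, cv2
def w(n,uv,z):
    p=camera_params(n);R=cv2.Rodrigues(p["rvec"])[0];c=-R.T@p["tvec"]
    d=R.T@np.array([(uv[0]-p["cx"])/p["fx"],(uv[1]-p["cy"])/p["fy"],1]);return c+d*(z-c[2])/d[2]
E
python3 - <<'E'
from h import *
for n,box in(("top",(280,284,435,316)),("side",(380,155,420,270))):
    im=cv2.imread(f"pics/{n}1.png");x0,y0,x1,y1=box;c=im[y0:y1,x0:x1]
    cv2.imwrite(f"pics/{n}c.png",cv2.resize(c,None,fx=5,fy=5,interpolation=cv2.INTER_NEAREST))
    ci=c.astype(int);m=((ci.max(2)<70)|((ci[:,:,2]>110)&(ci[:,:,1]<90))).astype(np.uint8)
    k,_,s,ce=cv2.connectedComponentsWithStats(m)
    for i in range(1,k):
        if s[i,4]>40:
            l,t,ww,hh=s[i,:4]; uv=np.array([l+ww/2-.5+x0,t+hh/2-.5+y0]);print(n,s[i],uv,w(n,uv,.055).round(4))
# end caps / plate corners for yaw
E
```

```text
top [  8   4  19  23 391] [297. 299.] [0.4825 0.0799 0.055 ]
top [ 47   4  19  23 405] [336. 299.] [0.4838 0.0184 0.055 ]
top [ 86   4  19  23 403] [375. 299.] [ 0.4851 -0.0432  0.055 ]
top [125   4  19  23 398] [414. 299.] [ 0.4863 -0.1048  0.055 ]
side [  4   6  21  14 223] [394.  167.5] [ 0.4879 -0.1025  0.055 ]
side [  6  32  21  15 250] [396. 194.] [ 0.4873 -0.0408  0.055 ]
side [  8  61  23  15 279] [399. 223.] [0.4855 0.0207 0.055 ]
side [ 10  92  25  18 315] [402.  255.5] [0.4842 0.0833 0.055 ]
```

View pics/topc.png

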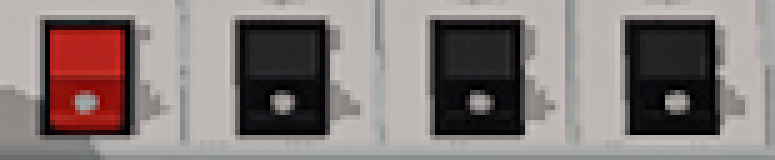

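View pics/sidec.png

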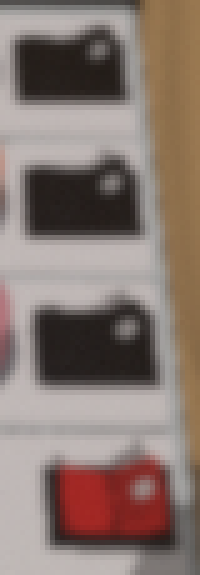

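Run:
```python
from h import *
for k,a,b in(("master",(296.7,304),(408.2,252.2)),("gun",(336.2,304.1),(405,220.2)),("lamp",(415,304.1),(399.2,164.4))):
    print(k,w("top",a,.057).round(4),w("side",b,.057).round(4))
print(w("top",(208,264),.1),w("top",(420,170),.1),w("top",(282,188),.055))
```

```text
master [0.4745 0.0801 0.057 ] [0.4751 0.0784 0.057 ]
gun [0.4756 0.018  0.057 ] [0.4763 0.0165 0.057 ]
lamp [ 0.4782 -0.1059  0.057 ] [ 0.4791 -0.1082  0.057 ]
[0.52878674 0.21468202 0.1       ] [ 0.68444864 -0.10898153  0.1       ] [0.66380887 0.10946732 0.055     ]
```

>>> jog_arm --jaw '[1,1,1,1,1,1,1,1]' --offset '[[35,-50,0],[70,-100,0],[105,-150,0],[140,-205,0],[175,-257,0],[210,-310,0],[245,-362,0],[275,-410,0]]' --twist '[[0,0,0.05],[0,0,0.1],[0,0,0.15],[0,0,0.2],[0,0,0.25],[0,0,0.3],[0,0,0.335],[0,0,0.335]]'

```text
time_s: 1.1
position: [0.4461, 0.111, 0.2483]
tcp_rot: [-0.01, 1.0, 0.0, 0.0]
force: [0.5, 1.2, -0.3]
width: 0.001
grip_force: 0.0
```

>>> jog_arm --jaw '[1,1,1,1,1,1]' --offset '[[12,-16,-40],[25,-33,-80],[25,-33,-120],[25,-33,-150],[25,-33,-158],[25,-33,-158]]' --twist '[[0,0,0],[0,0,0],[0,0,0],[0,0,0],[0,0,0],[0,0,0]]'

```text
time_s: 1.85
position: [0.4704, 0.08, 0.0905]
tcp_rot: [-0.01, 1.0, -0.0, -0.0]
force: [0.5, -0.2, 0.2]
width: -0.002
grip_force: 0.0
```

Run:
```python
from plant import grab_frame,monitor
import cv2,numpy as np
a=grab_frame("top")[210:350,240:460,::-1];b=grab_frame("side")[140:300,330:490,::-1]
r=lambda i,s:cv2.resize(i,s,interpolation=cv2.INTER_CUBIC)
cv2.imwrite("pics/m2.png",np.hstack([r(a,(440,280)),r(b,(280,280))]));print(monitor.get_obs()["position"])
```

```text
[0.47087635 0.08009273 0.09136467]
```

View pics/m2.png

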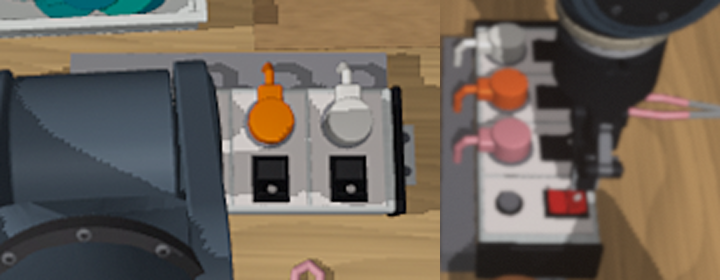

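The fingertip (right panel, about 590,185) stands over the dotted half of the red rocker (565,203). I'll press gently.

>>> jog_arm --jaw '[1,1,1,1,1]' --offset '[[0,0,-8],[0,0,-12],[0,0,-15],[0,0,-17],[0,0,-18]]' --twist '[[0,0,0],[0,0,0],[0,0,0],[0,0,0],[0,0,0]]'

```text
time_s: 2.58
position: [0.4704, 0.08, 0.0722]
tcp_rot: [-0.01, 1.0, -0.0, 0.0]
force: [0.5, -0.3, 0.4]
width: -0.0
grip_force: 0.0
```

>>> jog_arm --jaw '[1,1,1]' --offset '[[0,0,-1],[0,0,-1.5],[0,0,-1.5]]' --twist '[[0,0,0],[0,0,0],[0,0,0]]'

```text
time_s: 2.95
position: [0.4703, 0.08, 0.0709]
tcp_rot: [-0.01, 1.0, -0.0, 0.0]
force: [-1.7, 0.6, 2.5]
width: 0.0
grip_force: 1.3
```

>>> jog_arm --jaw '[1,1,1,1,1,1,1]' --offset '[[0,0,25],[0,0,50],[1,-50,50],[2,-100,50],[3,-150,50],[4,-186,50],[4,-186,30]]' --twist '[[0,0,0],[0,0,0],[0,0,0],[0,0,0],[0,0,0],[0,0,0],[0,0,0]]'

```text
time_s: 3.82
position: [0.4752, -0.1085, 0.1015]
tcp_rot: [-0.009, 1.0, -0.001, 0.002]
force: [-0.2, 0.6, -0.1]
width: 0.0
grip_force: 0.0
```

Run:
```python
from plant import grab_frame,monitor
import cv2,numpy as np
a=grab_frame("top")[210:350,240:460,::-1];b=grab_frame("side")[140:300,330:490,::-1]
r=lambda i,s:cv2.resize(i,s,interpolation=cv2.INTER_CUBIC)
cv2.imwrite("pics/m3.png",np.hstack([r(a,(440,280)),r(b,(280,280))]));print(monitor.get_obs()["position"])
```

```text
[ 0.47332271 -0.10628733  0.09948921]
```

View pics/m3.png

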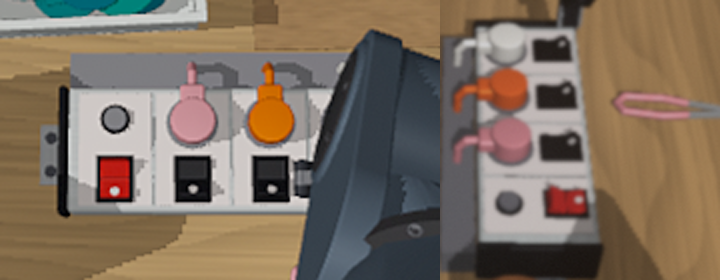

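The master's shading has flipped: its dotted half at (115,190) is now bright, so it's on and the others are unchanged. Now the lamp.

>>> jog_arm --jaw '[1,1,1,1,1,1,1]' --offset '[[0,0,-10],[0,0,-19],[0,0,-23],[0,0,-26],[0,0,-28],[0,0,-29.5],[0,0,-30]]' --twist '[[0,0,0],[0,0,0],[0,0,0],[0,0,0],[0,0,0],[0,0,0],[0,0,0]]'

```text
time_s: 4.8
position: [0.4744, -0.1061, 0.0709]
tcp_rot: [-0.01, 1.0, -0.0, 0.0]
force: [-1.2, 0.2, 2.5]
width: 0.003
grip_force: 1.5
```

>>> jog_arm --jaw '[1,1,1,1,1,1,1]' --offset '[[0,0,25],[0,0,50],[-1,40,50],[-2,80,50],[-3,123,50],[-3,123,50],[-3,123,30]]' --twist '[[0,0,0],[0,0,0],[0,0,0],[0,0,0],[0,0,0],[0,0,0],[0,0,0]]'

```text
time_s: 5.68
position: [0.4723, 0.0169, 0.1016]
tcp_rot: [-0.011, 1.0, -0.0, 0.002]
force: [0.6, -0.6, 0.4]
width: 0.001
grip_force: 0.0
```

Run:
```python
from plant import grab_frame,monitor
import cv2,numpy as np
a=grab_frame("top")[210:350,240:460,::-1];b=grab_frame("side")[140:300,330:490,::-1]
r=lambda i,s:cv2.resize(i,s,interpolation=cv2.INTER_CUBIC)
cv2.imwrite("pics/m4.png",np.hstack([r(a,(440,280)),r(b,(280,280))]));print(monitor.get_obs()["position"])
```

```text
[0.47049413 0.01653481 0.09961938]
```

View pics/m4.png

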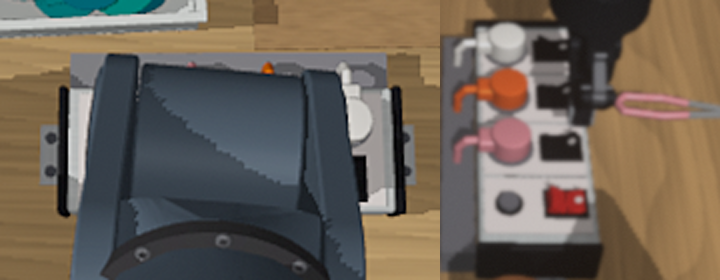

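The lamp press gave the same 2.5 N at the same height as the master press, so I take it as on. The finger is over the gun rocker (tip about 580,115, raised; dot at 575,138).

>>> jog_arm --jaw '[1,1,1,1,1,1,1]' --offset '[[0,0,-10],[0,0,-19],[0,0,-23],[0,0,-26],[0,0,-28],[0,0,-29.5],[0,0,-30]]' --twist '[[0,0,0],[0,0,0],[0,0,0],[0,0,0],[0,0,0],[0,0,0],[0,0,0]]'

```text
time_s: 6.65
position: [0.4714, 0.017, 0.0709]
tcp_rot: [-0.01, 1.0, -0.0, 0.0]
force: [-1.1, -0.1, 2.9]
width: 0.002
grip_force: 1.5
```

>>> jog_arm --jaw '[1,1,1,1,1,1,1,1]' --offset '[[0,0,30],[0,0,70],[0,0,120],[0,0,175],[-40,40,175],[-80,80,175],[-115,120,175],[-115,165,175]]' --twist '[[0,0,0],[0,0,0],[0,0,0],[0,0,0],[0,0,0],[0,0,0],[0,0,0],[0,0,0]]'

```text
time_s: 7.65
position: [0.3545, 0.1829, 0.2462]
tcp_rot: [-0.01, 1.0, 0.0, 0.0]
force: [0.9, 0.7, 0.2]
width: 0.003
grip_force: 0.0
```

>>> jog_arm --jaw '[1,1,1,1]' --offset '[[-20,55,0],[-40,110,0],[-50,150,0],[-50,150,0]]' --twist '[[0,0,0],[0,0,0],[0,0,0],[0,0,0]]'

```text
time_s: 8.15
position: [0.3055, 0.3338, 0.2457]
tcp_rot: [-0.012, 1.0, 0.0, 0.0]
force: [0.7, -0.6, 0.3]
width: -0.004
grip_force: 0.0
```

Run:
```python
from plant import grab_frame,monitor
import cv2,numpy as np
a=grab_frame("top")[:,:,::-1];b=grab_frame("side")[140:300,330:490,::-1]
r=lambda i,s:cv2.resize(i,s,interpolation=cv2.INTER_CUBIC)
c=r(a[210:350,240:460],(440,280))
cv2.imwrite("pics/m5.png",np.vstack([np.hstack([c,r(b,(280,280))]),r(a[130:430,150:570],(720,300))[:,:720]]))
print(monitor.get_obs()["position"])
```

```text
[0.30609681 0.331716   0.24563244]
```

View pics/m5.png

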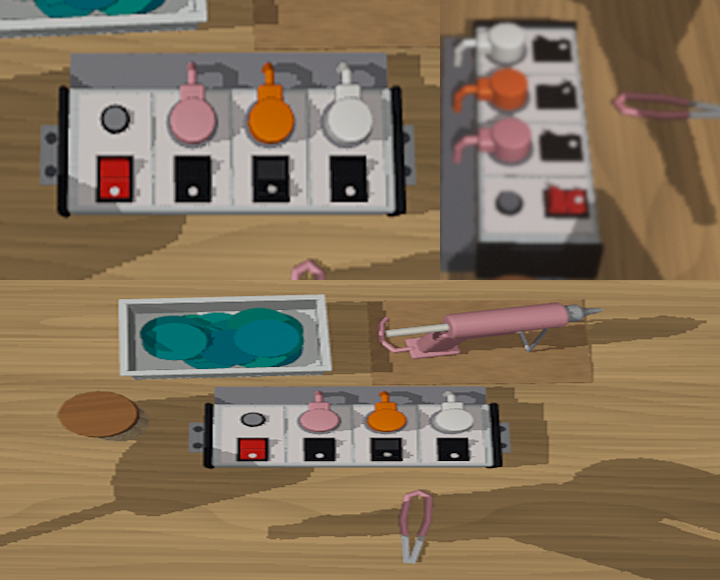

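Master (115,190), gun (192,190) and lamp (348,190) have all flipped: their far halves are dark and the dots sit lower. The drill (270,188) keeps its off shading, and the bystanders look unmoved. Handing in.

```bash
python3 -c "
from plant import env
print(env.hand_in())"
```

```text
the job is handed in; nothing more can be done
None
```

I pressed the master, lamp and glue gun rockers on in that order; in the last pictures all three are on, the drill is off and the bystanders look unmoved, and I handed the job in at about 8 s (no verdict was returned).

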